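Drive the seized pin out of a kennel-gate hinge

TASK

Two kennel-gate hinges stand clamped on bench blocks. Take the drift punch from its wooden stand and, with it, drive the seized pin down out of the hinge whose pin shows its plain end at the top, pressing until the punch's orange hand guard is down on the hinge's mouth, then let go and leave the punch standing in the bore. Leave the other hinge, whose pin has its domed head on top, alone.

Things in the scene. Friction and masses are not known exactly. Their poses are not given: they have to be found in the camera images.
- punch: Drift punch, 0.25 kg, upright in its stand. Origin on its axis at the underside of the orange hand guard, z up the axis. Guard: disc 48 mm in diameter, 0 to 6 mm above the origin; then a black round grip 22 mm in diameter from 6 to 50 mm and a steel cap 18 mm in diameter to 54 mm. Below: steel shank 14 mm in diameter, 50 mm long. Fingers holding the grip just above the guard can bear on it.
- punch_tip (a point): Flat lower end of the punch's shank (11 mm in diameter, chamfered to 14 mm), 50 mm below the punch's origin on its axis.
- punch_stand: Fixed wooden block 70 x 70 x 56 mm (high), 18 mm hole through its middle; origin at the centre of its underside, z up. The punch's shank hangs in the hole, guard resting on the block's top; lift straight up by more than 50 mm to clear.
- hinge: Hinge to work on, fixed: aluminium bench block 120 (x) x 64 (y) x 70 mm high, hollow (34 mm) below; on it a green hinge, its barrel upright in the middle and 36 mm high, leaves reaching out to 60 mm along +x and -x. Origin: centre of the block's underside, z up; total height 106 mm. The pin's plain brass end shows inside the mouth; its head is at the far end, in the block.
- hinge_mouth (a point): Centre of the mouth of this hinge's barrel, at its top rim (106 mm above the worktop), z up along the bore. The rim is 48 mm across outside; the opening is 36 mm wide at the rim and narrows like a funnel over the top 10 mm to the 24 mm bore, which runs straight down into the block.
- seized_pin (a joint): Travel in m of the brass pin (22 mm in diameter) down its bore: at 0 its top end is 6 mm below the mouth's rim; starts at 0 to 0.004, can go to 0.055. Stiff, stays where left: takes about 10 N, a little more when pushed fast. From 0.030 it is out of the barrel; with the punch's guard down on the mouth it reads 0.044.
- hinge_head_up: The other hinge, fixed, same block, hinge and colour, but with the pin's domed brass head (38 mm in diameter) on top, 121 mm high in all. To be left alone. Origin at the centre of the block's underside, z up. Which hinge stands left and which right varies.
Not all that is in view belongs to the job. Leave any green look-alike of the punch alone.

How it is judged (in metres and radians):
On the way:
1. the punch's tip enters the mouth of the hinge, more than 3 mm below the rim and within 12 mm of its axis, while the pin is still in (travel under 20 mm) (z of punch_tip in the frame of hinge_mouth below -0.003 m and horizontal distance between punch_tip and hinge_mouth below 0.012 m and value of joint seized_pin below 0.02 m), for 0.02 s.
At the end, for the whole second after the job is handed in: The seized pin is out of the barrel (travel over 34 mm); the punch is released and stands still in the bore, within about 11 degrees of upright, tip more than 38 mm below the rim (guard within 12 mm of the mouth) and within 12 mm of the bore's axis (value of joint seized_pin above 0.034 m and z of punch_tip in the frame of hinge_mouth below -0.038 m and horizontal distance between punch_tip and hinge_mouth below 0.012 m and angle between punch's own z axis and vertical below 0.2 rad and linear speed of punch below 0.02 m/s); the robot touches nothing.
It fails at once if the hinge with the pin head on top is pressed or struck (more than 5 N) (contact force between anything else and hinge_head_up above 5 N).
It also fails if it takes over 50 s, if anything falls off the work surface, if the arm or the gripper's body presses on something with over 40 N, if the wrist force passes 120 N, or if a joint passes its speed limit or range.

ROBOT

A 6-joint arm with a two-finger parallel gripper is mounted at the origin on a cart in front of the work surface, level with it; the furniture and walls round the work are solid. World frame = base frame: x ahead of the robot, y to its left, z up, the work surface at z = 0. Lengths are in mm, angles in rad, forces in N, time in s.
With the tool pointing down it reaches from about 350 to 775 mm from the base axis. Payload 7.3 kg.
Tool frame: the origin (TCP) lies on the mounting face of the last link; the fingertips stand 178 mm ahead of it and the grasp point (between the pads) lies 159 mm ahead of it (bot.grip_point_offset is the distance from the TCP to the grasp point, in mm); x points along the fingers, y is the direction in which the jaws open and shut, and the axes are right-handed (so a half turn about x gives the same grasp; the last joint's range is limited). The gripper opens to 92 mm and grips with 3 to 60 N. Pads are 19 mm wide; open, the fingers measure 130 mm over their backs; the gripper's body (75 mm by 190 mm) begins 47 mm behind the grasp point.
Start: joints at [-0.146, 0.342, 1.524, -0, 1.275, -0.146], TCP at [525.003, 0.022, 404.741] pointing down, gripper open.
Joint ranges: [-2.53, 2.53], [-0.77, 2.02], [0.04, 2.7], [-1, 4.14], [0.28, 2.66], [-3.11, 3.11]. Speed limits (rad/s): [2.57, 2.57, 3.14, 3.14, 3.14, 3.14].

INTERFACE

Orientations are given as [roll, pitch, yaw] about the fixed x, y, z axes, in that order (R = Rz(yaw) Ry(pitch) Rx(roll)).
In Python, from plant import bot gives the robot as it stands.
- The arm moves only by the tool arm_command, never from a script. Its argument "moves" is a list of rows, each a list of 5 numbers: the shift along the tool's x, y, z in cm, then the turn about the tool's x in degrees, then the opening, from 0 (shut) to 1 (fully open). A call has 1 to 10 rows; each row is the pose to reach, as a shift and turn from the pose measured when the call began, along the tool's axes at that moment; what a row does not reach only later rows make up. A row lasts 1/10 s, in which the tool goes at most 50 mm and 8.59 degrees, less where a joint would pass 70% of its speed; a pose out of reach is approached as far as the arm can. A call with a gripper value outside its range is refused whole. The fingers move at their own pace and stop on an object; the grip force is fixed at half the most. Time passes only in rows, so rows that repeat a pose let the fingers close. It gives the time, the measured TCP pose, the force and the opening at its end, in the units of the state.
- bot.get_obs(): the state, without advancing time (a new reading comes with each control period).
- bot.capture(name): name is "scene" or "side" or "wrist"; returns a dict with "frame" (480x640x3 uint8, blue, green, red), "K" (3x3 intrinsics, pixels), "k1" (the pictures are not rectified: a ray, as slopes to the right and down, at radius r is drawn at 1 + k1 r^2 times it, then the intrinsics apply), "origin" and "orientation" of the camera in the world; the wrist camera has in their place "T_tool_cam" (4x4, takes a point from camera to tool coordinates, whose origin is the TCP and whose axes are the tool frame's). Camera axes: x right, y down, z forward; pixel columns grow to the right and rows downward; lengths in mm; the calibration is good to about 2 mm. A picture is of the moment at which its call begins: read the wrist's pose just before it. There is no depth.
- bot.close_job(): hands the job in, once; it reports no verdict.
The state is a dict: "time": time; "joint_positions": joint angles; "dq": joint speeds; "tau": joint torques, N m; "tool_pos": TCP position; "tcp_rot": TCP orientation; "contact_force": force on the tool from outside, world axes, zero at the start; "moment": the same for the moment, N m; "grip_width": finger opening in mm.
Only numpy, scipy, OpenCV 4.12 (cv2) and the standard library are available. Lean on these libraries where they do the work, as an engineer would, in place of code of your own. Each camera call takes 0.05 s, during which the arm holds its last target.

## Working session

There is one attempt and no reset: what is moved stays moved. The work goes in short steps, Python scripts to look and compute and a tool call to move; the robot and the scene stay as the last step left them, time stands still between calls to the robot, and variables do not carry over. Pictures are saved under pics/ and viewed, and the job is handed in when it is done.

Besides the shell and the picture viewer there is one more tool, called after ">>>" as name(argument=value, ...), one argument or row to a line, values as JSON. arm_command: Moves the arm, as the interface text tells. Its arguments: {"type":"object","properties":{"moves":{"type":"array"}},"required":["moves"]}

```bash
ls; mkdir -p pics; python3 - <<'E'
from plant import bot
import cv2,json
o=bot.get_obs();print(o)
import pickle
for n in("scene","side","wrist"):
    c=bot.capture(n);cv2.imwrite(f"pics/{n}0.png",c["frame"]);pickle.dump(c,open(n+"0.pkl","wb"))
    print(n,{k:v for k,v in c.items() if k!="frame"})
E
```

```text
pics
{'time': 0.0, 'joint_positions': array([-1.46018549e-01,  3.42711330e-01,  1.52504391e+00, -1.73774101e-05,
        1.27536276e+00, -1.46026730e-01]), 'dq': array([ 4.95467761e-04,  6.37385225e-05,  4.66431855e-05, -1.71159731e-04,
       -6.96873923e-04, -1.33503564e-03]), 'tau': array([ 7.61924657e-04, -4.31245601e+01, -2.44219762e+01,  7.17750052e-02,
        5.59406646e-02, -1.04314388e-04]), 'tool_pos': array([5.24859376e+02, 3.08476644e-02, 4.04041272e+02]), 'tcp_rot': array([-1.70592969,  1.56927089,  3.00647254]), 'contact_force': array([0.59522157, 0.34128119, 0.11107724]), 'moment': array([ 0.03460627, -0.03533881,  0.0388306 ]), 'grip_width': 91.5242671568713}
scene {'K': array([[598.67155087,   0.        , 320.73126697],
       [  0.        , 598.67155087, 240.51633257],
       [  0.        ,   0.        ,   1.        ]]), 'k1': -0.11160429719042622, 'origin': array([-267.28346477, -593.45320402,  655.46958827]), 'orientation': array([-2.10142582, -0.00471985, -0.92333952])}
side {'K': array([[508.27415643,   0.        , 311.12036232],
       [  0.        , 508.27415643, 233.91851926],
       [  0.        ,   0.        ,   1.        ]]), 'k1': -0.013560236681654412, 'origin': array([203.98732241, 626.40754806, 609.17418838]), 'orientation': array([-2.21223989,  0.01601942, -2.70752287])}
wrist {'K': array([[356.49870914,   0.        , 318.99999268],
       [  0.        , 356.49870914, 243.74112778],
       [  0.        ,   0.        ,   1.        ]]), 'k1': 0.019397315853095416, 'T_tool_cam': array([[ 3.00276610e-04, -2.64344730e-01,  9.64428211e-01,
         1.98476806e+01],
       [ 9.99999637e-01,  8.48152203e-04, -7.88777586e-05,
        -5.49321544e-01],
       [-7.97130992e-04,  9.64427884e-01,  2.64344889e-01,
        -7.15444124e+01],
       [ 0.00000000e+00,  0.00000000e+00,  0.00000000e+00,
         1.00000000e+00]])}
```

View pics/scene0.png

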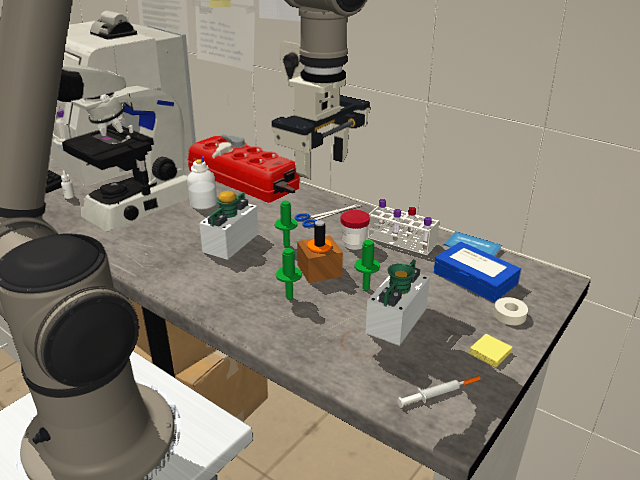

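View pics/side0.png

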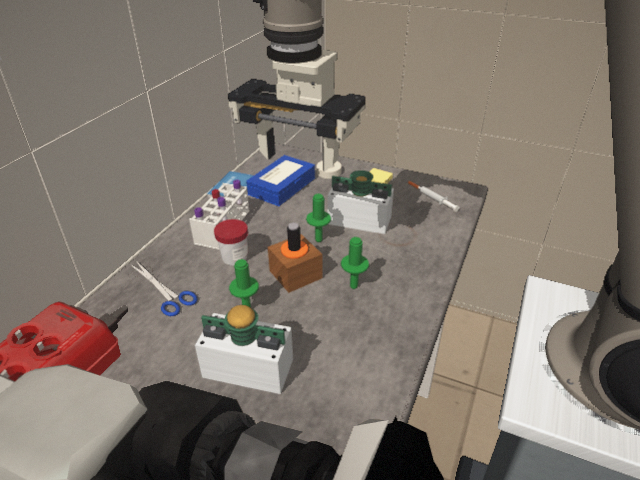

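View pics/wrist0.png

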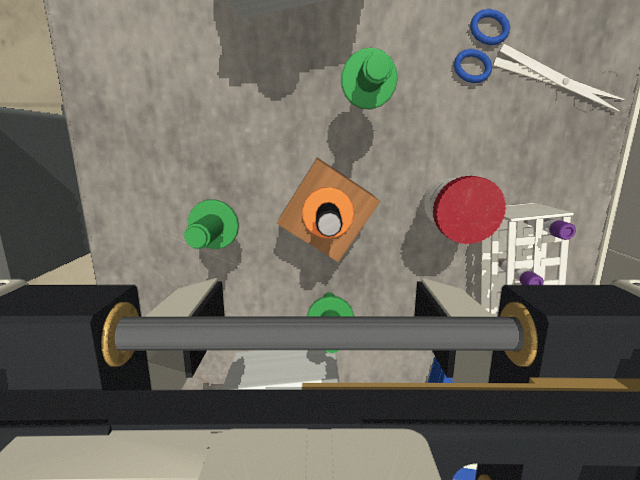

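```bash
cat > h.py <<'E'
import numpy as np,cv2,pickle
from scipy.spatial.transform import Rotation as Ro
def R(r): return Ro.from_euler('xyz',r).as_matrix()
def cam(c,o=None):
    if 'origin' in c: return np.array(c['origin']),R(c['orientation'])
    T=np.array(c['T_tool_cam']);Rt=R(o['tcp_rot']);return o['tool_pos']+Rt@T[:3,3],Rt@T[:3,:3]
def rays(c,uv,o=None):
    p=cv2.undistortPoints(np.float64(uv).reshape(-1,1,2),c['K'],np.array([c['k1'],0,0,0]))[:,0]
    O,M=cam(c,o);return O,np.c_[p,np.ones(len(p))]@M.T
def plane(c,uv,z,o=None):
    O,d=rays(c,uv,o);return O+d*((z-O[2])/d[:,2])[:,None]
def proj(c,P,o=None):
    O,M=cam(c,o);q=(np.atleast_2d(P)-O)@M
    return cv2.projectPoints(q,np.zeros(3),np.zeros(3),c['K'],np.array([c['k1'],0,0,0]))[0][:,0]
def blob(m):
    n,l,s,ce=cv2.connectedComponentsWithStats(m.astype(np.uint8));i=1+np.argmax(s[1:,4]);return l==i
def pts(m):
    y,x=np.nonzero(m);return np.c_[x,y].astype(float)
E
python3 - <<'E'
from h import *
from plant import bot
o=bot.get_obs();print(R(o['tcp_rot']).round(3).tolist(),o['tool_pos'])
for n in("scene","side","wrist"):
    c=pickle.load(open(n+"0.pkl","rb"));f=c['frame'];h=cv2.cvtColor(f,cv2.COLOR_BGR2HSV)
    m=blob((h[...,0]>6)&(h[...,0]<15)&(h[...,1]>235)&(h[...,2]>150))
    P=plane(c,pts(m),62,o)[:,:2].astype(np.float32)
    (x,y),r=cv2.minEnclosingCircle(P);print(n,m.sum(),'guard',x,y,r)
    if n!='wrist':
        a={'scene':[(360,240,450,350),(190,180,270,260)],'side':[(310,160,410,240),(190,290,300,390)]}[n]
        cv2.imwrite(f'pics/crop_{n}.png',np.hstack([cv2.resize(f[b:d,a_:e],(390,480),interpolation=cv2.INTER_CUBIC) for a_,b,e,d in a]))
E
```

```text
[[-0.001, 1.0, 0.0], [0.0, 0.0, -1.0], [-1.0, -0.001, -0.0]] [5.24904160e+02 4.01009069e-02 4.04209702e+02]
scene 92 guard 524.423583984375 4.244706153869629 24.182985305786133Traceback (most recent call last):
  File "<stdin>", line 6, in <module>
  File "h.py", line 16, in blob
    n,l,s,ce=cv2.connectedComponentsWithStats(m.astype(np.uint8));i=1+np.argmax(s[1:,4]);return l==i
                                                                      ~~~~~~~~~^^^^^^^^^
    return _wrapfunc(a, 'argmax', axis=axis, out=out, **kwds)
    return bound(*args, **kwds)
ValueError: attempt to get argmax of an empty sequence
```

View pics/crop_scene.png

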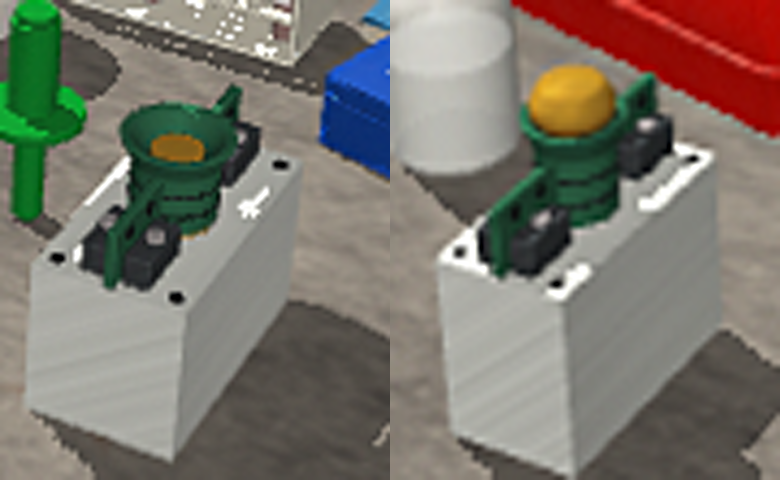

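```bash
python3 - <<'E'
from h import *
from plant import bot
o=bot.get_obs()
for n in("scene","side","wrist"):
    c=pickle.load(open(n+"0.pkl","rb"));f=c['frame'];h=cv2.cvtColor(f,cv2.COLOR_BGR2HSV)
    m=blob((h[...,0]>3)&(h[...,0]<18)&(h[...,1]>215)&(h[...,2]>215))
    P=plane(c,pts(m),62,o)[:,:2].astype(np.float32)
    (x,y),r=cv2.minEnclosingCircle(P);print(n,m.sum(),'guard',x,y,r)
    g=(h[...,0]>50)&(h[...,0]<70)&(h[...,1]>150)&(h[...,2]>90)
    nn,l,s,ce=cv2.connectedComponentsWithStats(g.astype(np.uint8))
    for i in range(1,nn):
        if s[i,4]>60:
            q=pts(l==i);print('  green',s[i],ce[i].round(), 'top@114',plane(c,[q[q[:,1].argmin()]],114,o)[0,:2].round(),'bot@0',plane(c,[q[q[:,1].argmax()]],0,o)[0,:2].round())
    # dark green hinge
    d=(h[...,0]>65)&(h[...,0]<90)&(h[...,1]>90)&(h[...,2]<140)
    nn,l,s,ce=cv2.connectedComponentsWithStats(d.astype(np.uint8))
    for i in range(1,nn):
        if s[i,4]>40: print('  hinge',s[i],ce[i].round())
    if n=='side':
        cv2.imwrite('pics/crop_side.png',np.hstack([cv2.resize(f[b:d,a:e],(400,400),interpolation=cv2.INTER_CUBIC) for a,b,e,d in [(310,155,400,245),(240,210,340,310)]]))
E
```

```text
scene 97 guard 523.867919921875 9.364445686340332 24.99139404296875
  green [275 201  22  46 397] [285. 222.] top@114 [548. 118.] bot@0 [562. 123.]
  green [355 240  25  50 538] [367. 263.] top@114 [ 521. -102.] bot@0 [530. -97.]
  green [276 248  26  51 563] [288. 272.] top@114 [413.  -6.] bot@0 [419.   0.]
  hinge [210 192  34  34 360] [226. 209.]
  hinge [276 203  21  44 340] [286. 222.]
  hinge [357 243  23  48 433] [368. 264.]
  hinge [277 252  25  47 437] [289. 272.]
  hinge [384 260  32  46 616] [399. 279.]Traceback (most recent call last):
  File "<stdin>", line 6, in <module>
  File "h.py", line 16, in blob
    n,l,s,ce=cv2.connectedComponentsWithStats(m.astype(np.uint8));i=1+np.argmax(s[1:,4]);return l==i
                                                                      ~~~~~~~~~^^^^^^^^^
    return _wrapfunc(a, 'argmax', axis=axis, out=out, **kwds)
    return bound(*args, **kwds)
ValueError: attempt to get argmax of an empty sequence
```

```bash
python3 - <<'E'
from h import *
from plant import bot
o=bot.get_obs()
for n,w in(("scene",(300,215,350,285)),("side",(265,220,325,280)),("wrist",(290,180,370,250))):
    c=pickle.load(open(n+"0.pkl","rb"));f=c['frame'];h=cv2.cvtColor(f,cv2.COLOR_BGR2HSV)
    k=np.zeros(h.shape[:2],bool);k[w[1]:w[3],w[0]:w[2]]=1
    b,g,r=[f[...,i].astype(int) for i in range(3)]
    m=blob(k&(r>b*4)&(r>195))
    P=plane(c,pts(m),62,o)[:,:2].astype(np.float32)
    (x,y),rr=cv2.minEnclosingCircle(P);print(n,m.sum(),'guard',x,y,rr,pts(m).min(0),pts(m).max(0))
    if n=='side':
        cv2.imwrite('pics/crop_side.png',np.hstack([cv2.resize(f[b:d,a:e],(400,400),interpolation=cv2.INTER_CUBIC) for a,b,e,d in [(310,155,400,245),(240,210,340,310)]]))
    if n=='wrist': print(h[190:240:6,308:356:6].reshape(-1,3)[:20].tolist())
E
```

```text
scene 157 guard 527.2416381835938 7.9106059074401855 26.132505416870117 [307. 239.] [331. 251.]
side 220 guard 529.6679077148438 16.373859405517578 24.09617042541504 [281. 242.] [307. 257.]
wrist 1 guard 537.9024047851562 -9.216085433959961 9.999999747378752e-05 [334. 236.] [334. 236.]
[[14, 144, 156], [14, 147, 151], [14, 172, 242], [13, 172, 241], [14, 178, 241], [14, 172, 241], [14, 141, 170], [13, 145, 171], [11, 167, 182], [13, 177, 239], [13, 177, 241], [13, 173, 240], [14, 176, 241], [13, 177, 239], [13, 177, 240], [13, 140, 168], [14, 177, 240], [13, 180, 239], [13, 177, 241], [13, 180, 166]]
```

View pics/crop_side.png

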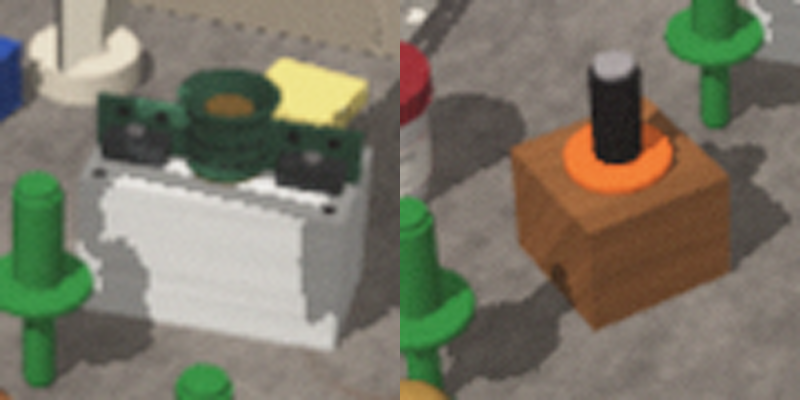

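```bash
python3 - <<'E'
from h import *
from plant import bot
o=bot.get_obs()
c=pickle.load(open("wrist0.pkl","rb"));h=cv2.cvtColor(c['frame'],cv2.COLOR_BGR2HSV)
k=np.zeros(h.shape[:2],bool);k[180:250,290:370]=1
m=blob(k&(abs(h[...,0].astype(int)-13)<4)&(h[...,2]>215)&(h[...,1]>150))
(x,y),r=cv2.minEnclosingCircle(plane(c,pts(m),62,o)[:,:2].astype(np.float32));print('wrist',m.sum(),x,y,r)
k=blob((h[...,1]<40)&(h[...,2]>140)&(cv2.circle(np.zeros(h.shape[:2],np.uint8),(329,223),16,1,-1)>0))
q=pts(k);print('cap',q.mean(0),plane(c,[q.mean(0)],110,o))
for n,w in(("scene",(378,255,425,310)),("side",(325,165,400,205))):
    c=pickle.load(open(n+"0.pkl","rb"));f=c['frame'];h=cv2.cvtColor(f,cv2.COLOR_BGR2HSV)
    kk=np.zeros(h.shape[:2],bool);kk[w[1]:w[3],w[0]:w[2]]=1
    d=kk&(h[...,0]>60)&(h[...,0]<95)&(h[...,1]>70)&(h[...,2]<150)
    cv2.imwrite(f'pics/m_{n}.png',cv2.resize((d[w[1]:w[3],w[0]:w[2]]*255).astype(np.uint8),None,fx=8,fy=8,interpolation=0))
    b=blob(kk&(h[...,0]>8)&(h[...,0]<28)&(h[...,1]>120)&(h[...,2]>60));q=pts(b)
    for z in(100,98,96): print(n,'pin',b.sum(),q.mean(0),plane(c,[(q.min(0)+q.max(0))/2],z)[0])
E
```

```text
wrist 1151 532.0350341796875 12.802884101867676 23.47133445739746
cap [328.8787062  223.81940701] [[531.73914349  12.67636474 110.        ]]
scene pin 63 [400.57142857 273.6031746 ] [ 483.73870046 -196.98714976  100.        ]
scene pin 63 [400.57142857 273.6031746 ] [ 486.44279869 -195.55965107   98.        ]
scene pin 63 [400.57142857 273.6031746 ] [ 489.14689692 -194.13215238   96.        ]
side pin 34 [361.5 178.5] [ 484.06573426 -192.64602815  100.        ]
side pin 34 [361.5 178.5] [ 485.16586235 -195.86321235   98.        ]
side pin 34 [361.5 178.5] [ 486.26599043 -199.08039654   96.        ]
```

View pics/m_scene.png

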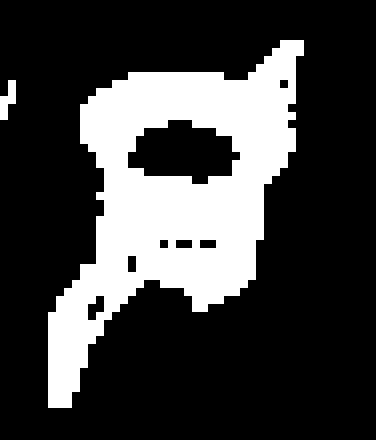

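View pics/m_side.png

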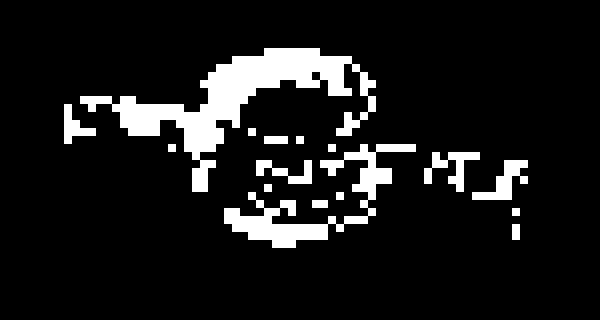

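>>> arm_command(
  moves=[
    [0, 0.7, -1.3, 0, 1],
    [4, 0.7, -1.3, 0, 1],
    [8, 0.7, -1.3, 0, 1],
    [11, 0.7, -1.3, 0, 1],
    [13, 0.7, -1.3, 0, 1],
    [13, 0.7, -1.3, 0, 1],
  ],
)

```text
time: 0.75
tool_pos: [531.2, 13.9, 271.3]
tcp_rot: [-1.723, 1.563, 2.99]
contact_force: [-1.4, -0.6, 0.5]
grip_width: 92.0
```

```bash
python3 - <<'E'
from h import *
from plant import bot
o=bot.get_obs();print(o['tool_pos'],o['contact_force'])
for n in("wrist","side"):
    c=bot.capture(n);cv2.imwrite(f"pics/{n}1.png",c["frame"])
E
```

```text
[531.20380858  13.89930966 271.31437139] [-1.3550015  -0.59736801  0.48710291]
```

View pics/wrist1.png

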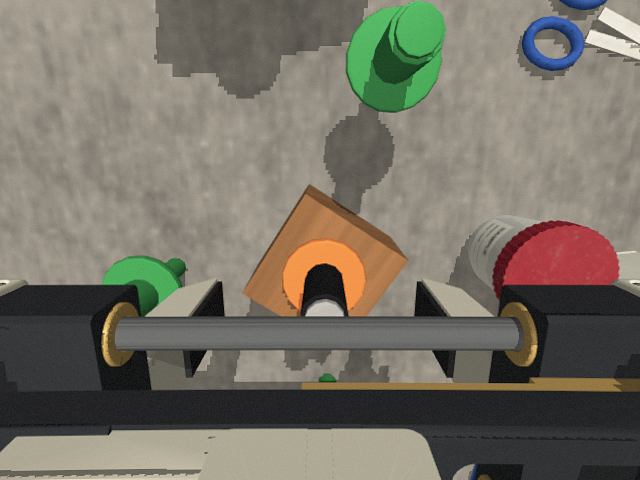

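View pics/side1.png

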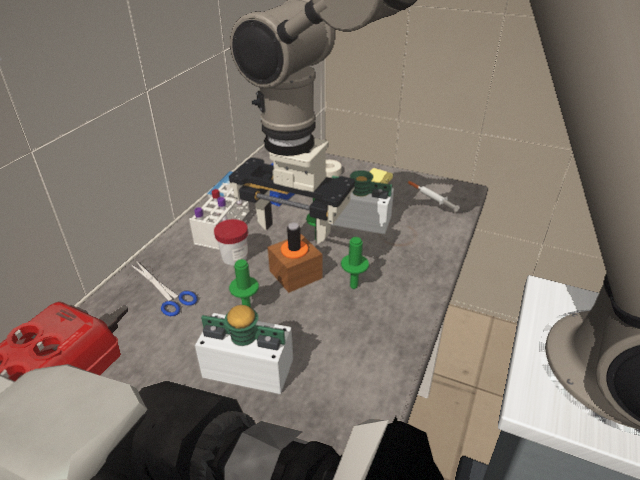

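>>> arm_command(
  moves=[
    [1.5, 0, 0.1, 0, 1],
    [2.7, 0, 0.1, 0, 1],
    [2.7, 0, 0.1, 0, 1],
    [2.7, 0, 0.1, 0, 0.1],
    [2.7, 0, 0.1, 0, 0],
    [2.7, 0, 0.1, 0, 0],
    [2.7, 0, 0.1, 0, 0],
    [2.7, 0, 0.1, 0, 0],
    [2.7, 0, 0.1, 0, 0],
    [2.7, 0, 0.1, 0, 0],
  ],
)

```text
time: 1.85
tool_pos: [532.2, 12.6, 247.5]
tcp_rot: [-1.844, 1.57, 2.868]
contact_force: [-0.3, -0.5, -0.6]
grip_width: 40.3
```

```bash
python3 - <<'E'
from h import *
from plant import bot
o=bot.get_obs();print(o['tool_pos'],o['contact_force'],o['grip_width'])
f=[cv2.resize(bot.capture("side")["frame"][130:310,200:400],(400,360)),cv2.resize(bot.capture("scene")["frame"][100:300,220:420],(400,360))]
cv2.imwrite("pics/g.png",np.hstack(f))
E
```

```text
[532.2338149   12.57198679 247.49474711] [-0.32173425 -0.46359721 -0.59818054] 40.34207444800265
```

View pics/g.png

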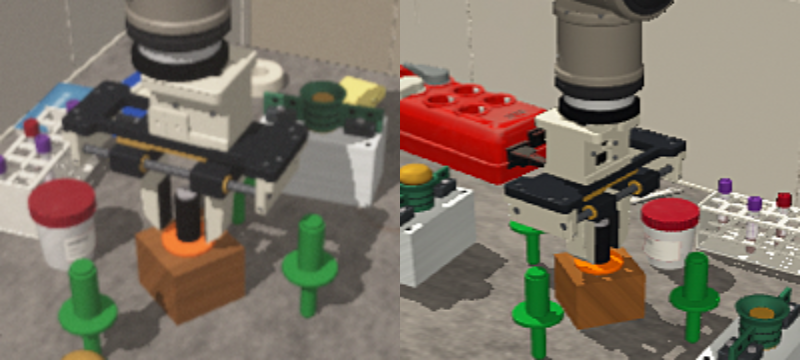

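>>> arm_command(
  moves=[
    [0.4, 0, 0, 0, 0.35],
    [0.4, 0, 0, 0, 0.35],
    [0.4, 0, 0, 0, 0],
    [0.4, 0, 0, 0, 0],
    [0.4, 0, 0, 0, 0],
    [0.4, 0, 0, 0, 0],
    [0.4, 0, 0, 0, 0],
  ],
)

```text
time: 2.65
tool_pos: [532.2, 12.6, 243.4]
tcp_rot: [-1.848, 1.57, 2.865]
contact_force: [0.8, -1.3, -1.1]
grip_width: 21.8
```

>>> arm_command(
  moves=[
    [-2, 0, 0, 0, 0],
    [-5, 0, 0, 0, 0],
    [-8, 0, 0, 0, 0],
    [-11, 0, 0, 0, 0],
    [-14, 0, 0, 0, 0],
    [-14.5, -0.5, 2, 0, 0],
    [-14.5, -1.2, 5, 0, 0],
    [-14.5, -2, 9, 0, 0],
    [-14.5, -2.8, 13, 0, 0],
    [-14.5, -3.5, 16, 0, 0],
  ],
)

```text
time: 3.65
tool_pos: [496.7, -149.3, 388.1]
tcp_rot: [-1.711, 1.569, 3.002]
contact_force: [-0.2, 0.3, -3.1]
grip_width: 21.6
```

>>> arm_command(
  moves=[
    [0, -0.2, 2, 0, 0],
    [0, -0.4, 5, 0, 0],
    [0, -0.6, 7, 0, 0],
    [0, -0.8, 8.5, 0, 0],
    [0, -0.8, 8.5, 0, 0],
    [0, -0.8, 8.5, 0, 0],
    [0, -0.8, 8.5, 0, 0],
  ],
)

```text
time: 4.35
tool_pos: [488.7, -233.4, 388.0]
tcp_rot: [-1.937, 1.568, 2.776]
contact_force: [-1.1, -0.6, -2.3]
grip_width: 21.4
```

```bash
python3 - <<'E'
from h import *
from plant import bot
for n in("wrist","scene","side"):
    o=bot.get_obs();c=bot.capture(n);pickle.dump((o,c),open(n+"2.pkl","wb"));cv2.imwrite(f"pics/{n}2.png",c["frame"])
    print(o['tool_pos'],o['tcp_rot'],o['grip_width'],np.abs(o['dq']).max())
E
```

```text
[ 488.71455238 -233.4315114   387.95280542] [-1.93698254  1.56808256  2.77594954] 21.44599655550484 0.00488791526509595
[ 488.78196203 -233.40595028  388.09233322] [-1.84899792  1.56845615  2.86419725] 21.881349134551648 0.0025858194138105904
[ 488.80964403 -233.41395758  388.12738003] [-1.81860766  1.56858727  2.89469971] 21.402138912872772 0.002350214286164015
```

View pics/wrist2.png

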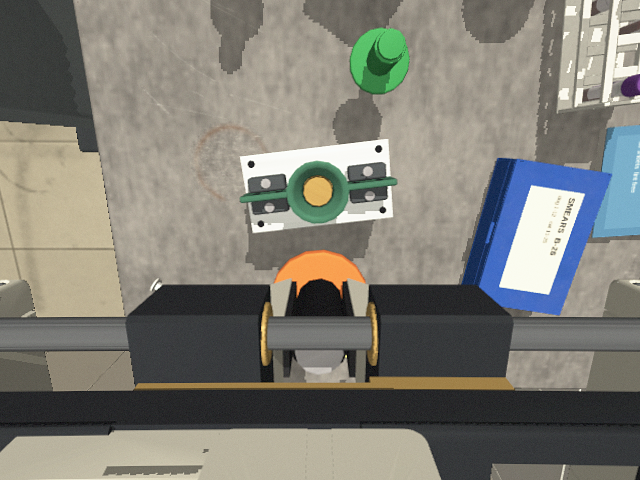

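View pics/scene2.png

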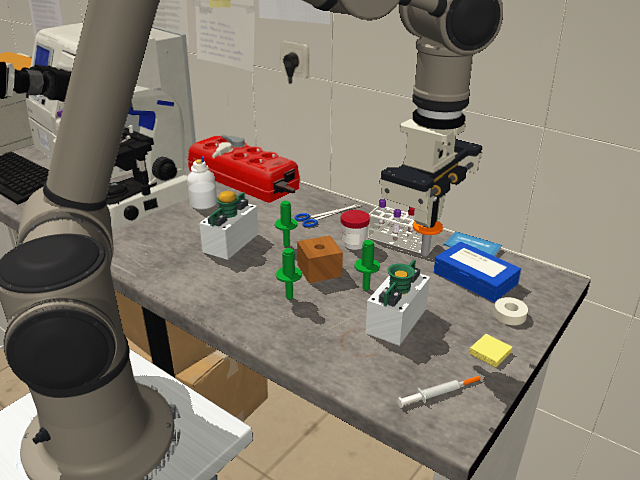

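```bash
python3 - <<'E'
from h import *
o,c=pickle.load(open("wrist2.pkl","rb"));h=cv2.cvtColor(c['frame'],cv2.COLOR_BGR2HSV).astype(int)
k=np.zeros(h.shape[:2],bool);k[150:235,270:365]=1
m=blob(k&(h[...,0]>8)&(h[...,0]<28)&(h[...,1]>110)&(h[...,2]>80));q=pts(m)
for z in(100,97):
  (x,y),r=cv2.minEnclosingCircle(plane(c,q,z,o)[:,:2].astype(np.float32));print('pin',m.sum(),x,y,r,z)
g=k&(h[...,0]>60)&(h[...,0]<95)&(h[...,1]>60)
g=blob(g|m).astype(np.uint8);g=cv2.morphologyEx(g,cv2.MORPH_OPEN,cv2.getStructuringElement(2,(31,31)))
q=pts(g);print(q.min(0),q.max(0))
(x,y),r=cv2.minEnclosingCircle(plane(c,q,106,o)[:,:2].astype(np.float32));print('rim',x,y,r)
# held guard: underside z ~ TCP-187.4
m=blob((h[...,0]>5)&(h[...,0]<18)&(h[...,1]>150)&(h[...,2]>200)&(np.indices(h.shape[:2])[0]>240)&(np.indices(h.shape[:2])[0]<290))
q=pts(m);P=plane(c,q,o['tool_pos'][2]-181.4,o);print('guard px',q.min(0),q.max(0),'x',P[:,0].min(),P[:,0].max(),'ymax',P[:,1].max(), o['tool_pos'])
print(R(o['tcp_rot']).round(4).tolist())
for n,w in(("scene",None),("side",None)):
  oo,cc=pickle.load(open(n+"2.pkl","rb"));f=cc['frame'].astype(int);print(n,proj(cc,[[489,-233.4,151],[489,-233.4,200]]))
E
```

```text
pin 718 486.17431640625 -193.85736083984375 11.654600143432617 100
pin 718 486.1529541015625 -194.21517944335938 11.785017967224121 97Traceback (most recent call last):
  File "<stdin>", line 9, in <module>
    return umr_minimum(a, axis, None, out, keepdims, initial, where)
ValueError: zero-size array to reduction operation minimum which has no identity
```

View pics/side2.png

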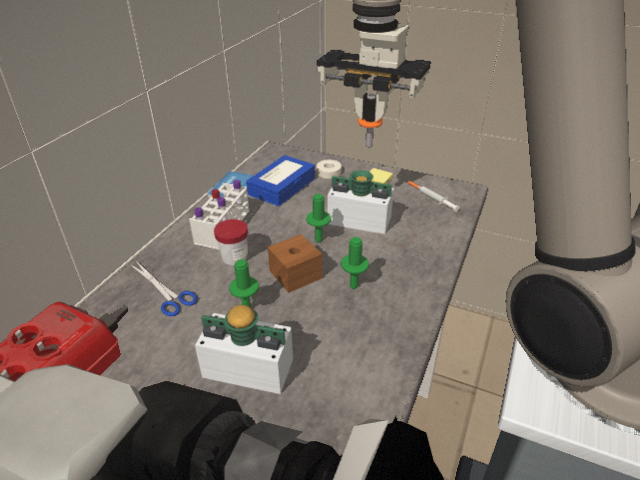

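```bash
python3 - <<'E'
from h import *
o,c=pickle.load(open("wrist2.pkl","rb"));h=cv2.cvtColor(c['frame'],cv2.COLOR_BGR2HSV).astype(int)
k=np.zeros(h.shape[:2],bool);k[150:235,284:352]=1
g=blob(k&(h[...,0]>55)&(h[...,0]<100)&(h[...,1]>60)&(h[...,2]>25));q=pts(g);print('green rows/cols',q.min(0),q.max(0))
for n in ['t','b']:
  cols=q[(abs(q[:,0]-318)<3)];v=cols[:,1].min() if n=='t' else cols[:,1].max();print(v,plane(c,[[318,v]],106,o))
m=blob((h[...,0]>5)&(h[...,0]<18)&(h[...,1]>150)&(h[...,2]>200)&(np.indices(h.shape[:2])[0]>240)&(np.indices(h.shape[:2])[0]<290))
q=pts(m);P=plane(c,q,o['tool_pos'][2]-181.4,o);print('guard px',q.min(0),q.max(0),'x',P[:,0].min(),P[:,0].max(),'ymax',P[:,1].max(), o['tool_pos'])
for n in("scene","side"):
  oo,cc=pickle.load(open(n+"2.pkl","rb"));f=cc['frame'].astype(int);print(n,proj(cc,[[488.7,-233.4,150.6],[488.7,-233.4,200.6]]).tolist())
  u,v=proj(cc,[[489,-233,175]])[0].astype(int);cv2.imwrite(f'pics/tip_{n}.png',cv2.resize(cc['frame'][v-40:v+40,u-40:u+40],None,fx=5,fy=5,interpolation=2));print(u-40,v-40)
E
cd pics; python3 -c "
import cv2,numpy as np
cv2.imwrite('tips.png',np.hstack([cv2.imread('tip_scene.png'),cv2.imread('tip_side.png')]))"
```

```text
green rows/cols [284. 161.] [351. 222.]
161.0 [[ 486.63067724 -172.02760058  106.        ]]
222.0 [[ 486.65682879 -216.55879756  106.        ]]
guard px [274. 250.] [364. 289.] x 465.92019401186747 509.46952167901463 ymax -209.0569253729175 [ 488.71455238 -233.4315114   387.95280542]
scene [[423.80293481124806, 253.5633415768419], [426.7122660961337, 226.48701938542246]]
385 200
side [[367.6392959679681, 145.8665718365807], [368.9555554753156, 122.06539938300133]]
328 94
```

View pics/tips.png

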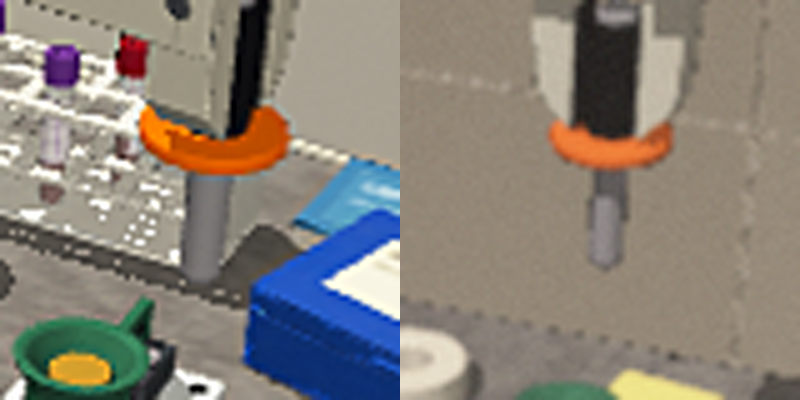

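>>> arm_command(
  moves=[
    [0, 0, -2, 0, 0],
    [0, -0.15, -3.9, 0, 0],
    [0, -0.15, -3.9, 0, 0],
    [1.5, -0.15, -3.9, 0, 0],
    [3.2, -0.15, -3.9, 0, 0],
    [3.6, -0.15, -3.9, 0, 0],
    [3.6, -0.15, -3.9, 0, 0],
    [3.6, -0.15, -3.9, 0, 0],
  ],
)

```text
time: 5.3
tool_pos: [487.4, -194.6, 352.9]
tcp_rot: [-1.386, 1.57, -2.956]
contact_force: [0.1, -0.8, -2.1]
grip_width: 21.3
```

```bash
python3 - <<'E'
from h import *
from plant import bot
o=bot.get_obs();print(o['tool_pos'],o['contact_force'],o['grip_width'])
f=[cv2.resize(bot.capture("side")["frame"][120:240,300:420],(400,400)),cv2.resize(bot.capture("scene")["frame"][190:310,340:460],(400,400))]
cv2.imwrite("pics/a3.png",np.hstack(f))
E
```

```text
[ 487.41969945 -194.63254045  352.87896569] [ 0.06806808 -0.77050746 -2.12365773] 21.306359266048172
```

View pics/a3.png

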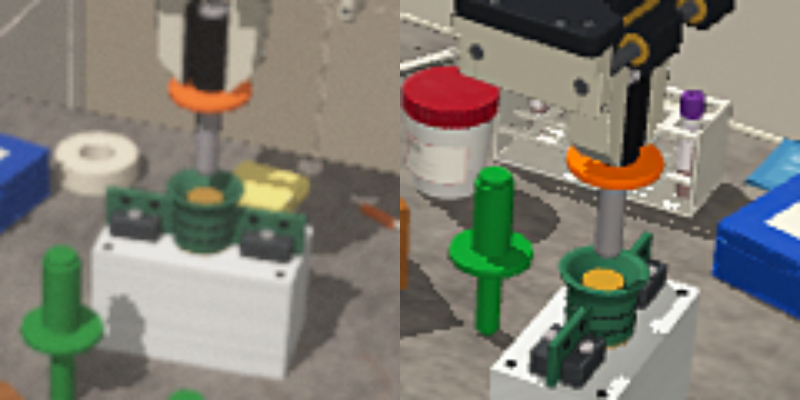

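>>> arm_command(
  moves=[
    [0.6, 0, 0, 0, 0],
    [1.2, 0, 0, 0, 0],
    [1.6, 0, 0, 0, 0],
    [2.0, 0, 0, 0, 0],
    [2.3, 0, 0, 0, 0],
    [2.3, 0, 0, 0, 0],
  ],
)

```text
time: 6.0
tool_pos: [487.3, -194.6, 330.3]
tcp_rot: [-0.996, 1.57, -2.566]
contact_force: [-1.3, 1.6, 2.4]
grip_width: 21.6
```

>>> arm_command(
  moves=[
    [0.5, 0, 0, 0, 0],
    [1.0, 0, 0, 0, 0],
    [1.5, 0, 0, 0, 0],
    [1.9, 0, 0, 0, 0],
    [2.3, 0, 0, 0, 0],
    [2.5, 0, 0, 0, 0],
  ],
)

```text
time: 6.6
tool_pos: [487.2, -194.6, 305.9]
tcp_rot: [-0.253, 1.57, -1.823]
contact_force: [-3.1, 1.5, 6.6]
grip_width: 21.6
```

```bash
python3 - <<'E'
from h import *
from plant import bot
o=bot.get_obs();print(o['tool_pos'],o['contact_force'],o['grip_width'])
f=[cv2.resize(bot.capture("side")["frame"][120:240,300:420],(400,400)),cv2.resize(bot.capture("scene")["frame"][190:310,340:460],(400,400))]
cv2.imwrite("pics/a4.png",np.hstack(f))
E
```

```text
[ 487.23297733 -194.61128559  305.92205201] [-3.11353223  1.47169961  6.58525945] 21.564191168310074
```

View pics/a4.png

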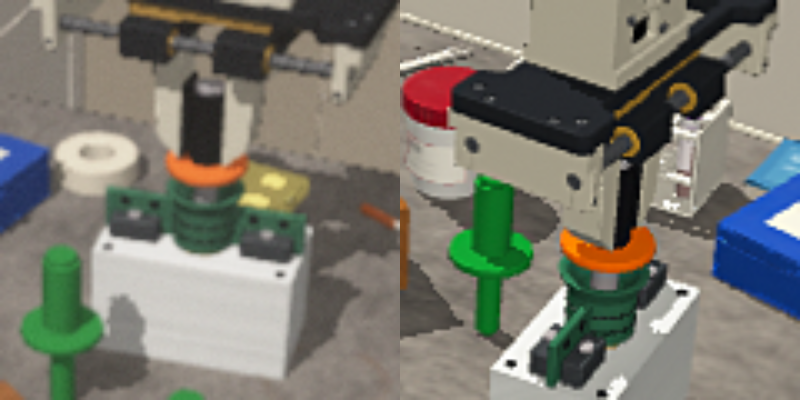

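>>> arm_command(
  moves=[
    [0.4, 0, 0, 0, 0],
    [0.8, 0, 0, 0, 0],
    [1.1, 0, 0, 0, 0],
    [1.3, 0, 0, 0, 0],
    [1.4, 0, 0, 0, 0],
  ],
)

```text
time: 7.2
tool_pos: [487.2, -194.5, 293.3]
tcp_rot: [0.196, 1.569, -1.374]
contact_force: [-7.2, 3.7, 22.0]
grip_width: 21.2
```

```bash
python3 - <<'E'
from h import *
from plant import bot
o=bot.get_obs();print(o['tool_pos'],o['contact_force'],o['grip_width'])
f=[cv2.resize(bot.capture("side")["frame"][150:230,320:400],(400,400),interpolation=2),cv2.resize(bot.capture("scene")["frame"][230:310,360:440],(400,400),interpolation=2)]
cv2.imwrite("pics/a5.png",np.hstack(f));print(bot.get_obs()['contact_force'])
E
```

```text
[ 487.15906414 -194.53261281  293.27112717] [-7.15587484  3.69052153 21.96479586] 21.22813531253318
[-4.526069    3.68876661 14.32184229]
```

View pics/a5.png

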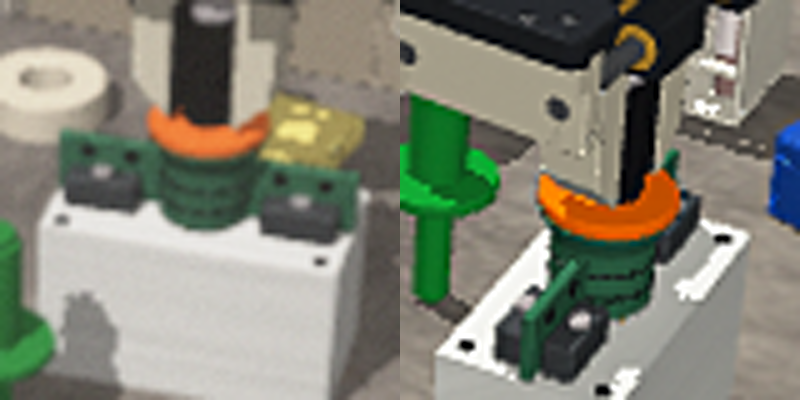

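>>> arm_command(
  moves=[
    [0.2, 0, 0, 0, 0],
    [0.4, 0, 0, 0, 0],
    [0.5, 0, 0, 0, 0],
    [0.5, 0, 0, 0, 0],
  ],
)

```text
time: 7.7
tool_pos: [486.8, -194.4, 292.8]
tcp_rot: [0.639, 1.566, -0.93]
contact_force: [-13.4, 6.6, 37.7]
grip_width: 21.3
```

>>> arm_command(
  moves=[
    [0, 0, 0, 0, 0],
    [0, 0, 0, 0, 0.5],
    [0, 0, 0, 0, 0.8],
    [0, 0, 0, 0, 0.8],
    [0, 0, 0, 0, 0.8],
    [0, 0, 0, 0, 0.8],
    [0, 0, 0, 0, 0.8],
  ],
)

```text
time: 8.4
tool_pos: [486.8, -194.4, 292.5]
tcp_rot: [0.6, 1.567, -0.969]
contact_force: [-0.8, -0.4, -0.0]
grip_width: 65.0
```

>>> arm_command(
  moves=[
    [-1, 0, 0, 0, 0.8],
    [-3, 0, 0, 0, 0.8],
    [-6, 0, 0, 0, 0.8],
    [-9, 0, 0, 0, 0.8],
    [-12, 0, 0, 0, 0.8],
    [-14, 0, 0, 0, 0.8],
    [-14, 0, 3, 0, 0.8],
    [-14, 0, 4, 0, 0.8],
    [-14, 0, 4, 0, 0.8],
    [-14, 0, 4, 0, 0.8],
  ],
)

```text
time: 9.4
tool_pos: [486.4, -233.6, 432.2]
tcp_rot: [0.548, 1.568, -1.022]
contact_force: [0.6, 0.3, -0.3]
grip_width: 73.6
```

```bash
python3 - <<'E'
from h import *
from plant import bot
o=bot.get_obs();print(o['tool_pos'],o['contact_force'],o['grip_width'])
w=bot.capture("wrist");pickle.dump((o,w),open("wrist6.pkl","wb"))
s=bot.capture("side");c=bot.capture("scene")
f=[cv2.resize(s["frame"][140:230,315:405],(260,400),interpolation=2) if 0 else cv2.resize(s["frame"][140:230,315:405],(400,400),interpolation=2),cv2.resize(c["frame"][215:305,355:445],(400,400),interpolation=2)]
cv2.imwrite("pics/a6.png",np.hstack(f));cv2.imwrite("pics/w6.png",w["frame"])
h=cv2.cvtColor(w['frame'],cv2.COLOR_BGR2HSV).astype(int)
m=blob((h[...,0]>5)&(h[...,0]<18)&(h[...,1]>150)&(h[...,2]>200))
q=pts(m);(x,y),r=cv2.minEnclosingCircle(plane(w,q,112,o)[:,:2].astype(np.float32));print('guard@112',x,y,r)
E
```

```text
[ 486.38075585 -233.64134753  432.21329744] [ 0.56270335  0.31034226 -0.30462779] 73.62177994156754
guard@112 487.1983642578125 -195.071044921875 23.407665252685547
```

View pics/a6.png

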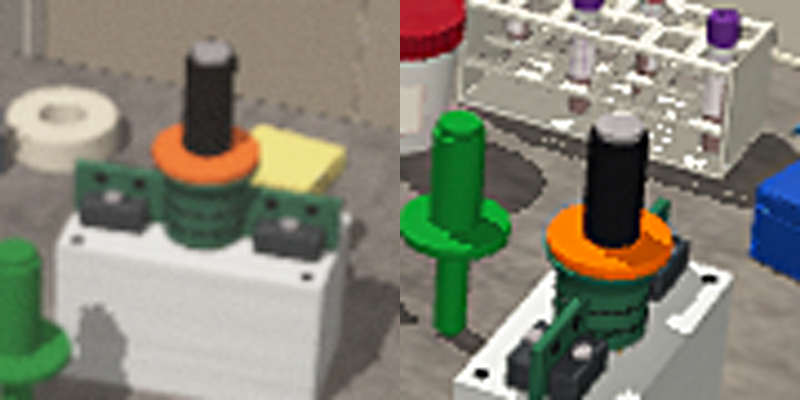

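View pics/w6.png

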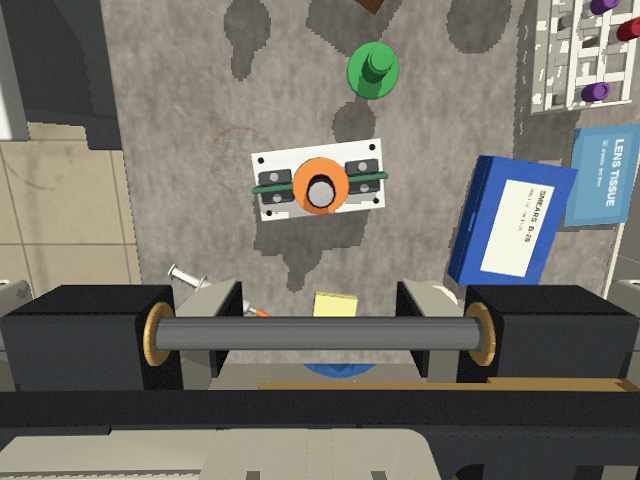

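The guard sits flat on the mouth, centred within about 1 mm. The punch stands upright and the gripper is clear, so I'm handing in.

```bash
python3 -c "
from plant import bot
print(bot.close_job())"
```

```text
the job is handed in; nothing more can be done
None
```

I took the orange-guard punch from its stand and drove the plain-ended pin down out of the right-hand hinge. I pressed until the guard was down on the mouth, then let go, raised the gripper clear and handed the job in at about 9.5 s. The domed-head hinge and the green look-alikes were not touched.

**Last checks:**
- **Guard down:** the press stopped firmly, reaching 38 N at the wrist for the last 0.5 mm, with the tool at the height predicted for guard on rim.
- **Position:** the guard's centre measured (487.2, -195.1) mm, against (486.5, -194.2) mm for the mouth, so they agree within about 1 mm.
- **Standing and free:** the side and scene pictures show the punch upright with the guard flat on the rim. The outside force on the gripper read about zero after release.

**Not measured directly:** the pin's travel cannot be seen. I infer about 44 mm from the guard being down.

**Disagreement:** the first scene and side estimates of the punch's position were 3 to 7 mm off the wrist camera's. I used the wrist camera's value, and the grasp fitted it.

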